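# Read a contactor's label, then gauge its contact gap

### The job

Check the contactor on the sloping stand. Take the yellow reader from its fork, hold it steady and square to the label, aimed at the label's middle from about 6 cm, for a good second without touching the stand, and hang it back in the fork; then take the green-handled gauge, push its blade fully home into the gap between the two copper contacts, and leave it there. Leave the red gauge in its rack and do not shift the bottle, the multimeter or the cartons.

Things in the scene. Friction and masses are not known exactly. Their poses are not given: they have to be found in the camera images.
- stand: fixed sloping stand with a 140 x 190 mm grey base plate, origin under the plate's centre; it carries the contactor on a deck that slopes 30 degrees from level and faces the robot side (-x of this body). Highest point about 150 mm above the table. Its place and yaw vary.
- label (a point): middle of the white striped label (50 x 44 mm) on the black case of the contactor (86 x 76 mm, flat), left half of the deck. z: straight out of the label, 30 degrees from vertical towards the robot side; x: up the slope; y: to the left. Read from 40 to 80 mm, label middle within 12 mm of the reader's axis, axis within 0.17 rad of this z, reader at rest.
- gap (a point): middle of the mouth of the contact gap, level with the tops of the two copper contacts, right half of the deck, 86 mm right of the label. z: straight out of the gap (as the label's z); x: up the slope, across the gap; y: along the gap. The gap is 7 mm wide (x), 44 mm long (y) and 34 mm deep.
- reader: yellow label reader, 144 mm, 0.16 kg, hanging in the fork, window down. Origin: middle of the red window at its lower end; z: from window to grip; it looks along -z. Round grey nose 22 mm in diameter to z = 70 mm, yellow collar 50 mm in diameter z = 70 to 78, square yellow grip 28 x 28 mm (sides along x, y) z = 78 to 144.
- dock: fixed dock: base plate 110 x 100 mm, a post at its back (+x of this body) and at the top a black fork of two level tines that point to -x, 34 mm apart. Origin under the plate, straight below the seat. Dock and gauge rack may change sides.
- dock_seat (a point): middle of the fork's seat, level with the top of the tines, 100 mm above the table. The reader's nose hangs between the tines, its collar lies on them (window then 30 mm above the table). A lip 8 mm high runs round the outside, tine ends too; inside it the seat is 67 mm long (x), 74 mm wide (y). Nothing of the dock is higher than the lip.
- rack: fixed pale wooden block 130 x 90 x 40 mm with two slots along its y, 32 mm before and behind its middle (x); a gauge stands in each, in either order. Origin under its centre.
- rack_top (a point): middle of the upper face of the rack, 40 mm above the table.
- gauge_green: green-handled gauge, 82 mm long, 0.14 kg. Origin: middle of the underside of its dark flange (the shoulder); z: up the handle. Blade 4 mm thick (x), 30 mm wide (y), 26 mm long along -z; flange 36 x 44 x 6 mm; handle 22 (x) by 40 mm (y), z = 6 to 56 mm. Starts upright in a rack slot, shoulder on the rack's top. Home: shoulder on the copper, either way round.
- gauge_red: red-handled gauge of the same form, its blade 10.5 mm thick and too thick for the gap. It stays in its slot of the rack.
- bottle: white bottle with blue cap, 58 mm in diameter, 157 mm high, origin at its foot; bystander
- blue_carton: blue carton 62 x 95 x 22 mm, origin under its centre; bystander
- meter: yellow and black multimeter 155 x 78 x 48 mm, lying between the stand and the robot, origin under its centre; bystander
- white_carton: small white carton 60 x 48 x 24 mm, origin under its centre; bystander
Mind the look-alikes: they are no part of the job. There is more than one size of the reader; the job needs the larger.

How it is judged (in metres and radians):
On the way, in this order (a step that is already met when the one before it is completed fails the run):
1. the reader is held still, square to the label and aimed at its middle from 40 to 80 mm (x of label in the frame of reader between -0.012 and 0.012 m and y of label in the frame of reader between -0.012 and 0.012 m and z of label in the frame of reader between -0.08 and -0.04 m and angle between the z axis of reader and the z axis of label, either way round below 0.17 rad and linear speed of reader below 0.03 m/s and angular speed of reader below 0.2 rad/s), for 0.8 s.
2. the reader hangs in the fork again, released (horizontal distance between reader and dock_seat below 0.022 m and z of reader in the frame of dock_seat between -0.075 and -0.062 m and angle between reader's own z axis and vertical below 0.12 rad and linear speed of reader below 0.03 m/s and contact force between the fingers and reader below 0.05 N), for 0.2 s.
3. the green gauge's blade is fully home in the contact gap (z of gauge_green in the frame of gap between -0.004 and 0.0035 m and x of gauge_green in the frame of gap between -0.006 and 0.006 m and y of gauge_green in the frame of gap between -0.01 and 0.01 m and angle between the z axis of gauge_green and the z axis of gap, either way round below 0.15 rad and linear speed of gauge_green below 0.02 m/s), for 0.2 s.
At the end, for the whole second after the job is handed in: Green gauge in the gap: shoulder within 3.5 mm of the contacts, axis within 0.15 rad of square to the slope. Reader hanging upright in the fork, collar on the tines, within 22 mm of the seat's middle. Red gauge standing in its slot. All released and at rest (all of step 2 and all of step 3 and z of gauge_red in the frame of rack_top between -0.004 and 0.006 m and distance of gauge_red from where it was at the start of the episode below 0.02 m and angle between gauge_red's own z axis and vertical below 0.2 rad and contact force between the fingers and gauge_green below 0.05 N); the robot touches nothing.
It fails at once if the bottle, the multimeter or a carton is shifted by more than 25 mm (distance of any of bottle, blue_carton, meter, white_carton from where it was at the start of the episode above 0.025 m).
It fails at once if the red gauge is lifted out of its slot (distance of gauge_red from where it was at the start of the episode above 0.02 m).
It fails at once if the reader touches the stand or the contactor (contact force between reader and stand above 0.5 N).
It also fails if it takes over 69 s, if anything falls off the work surface, if the arm or the gripper's body presses on something with over 40 N, if the wrist force passes 120 N, or if a joint passes its speed limit or range.

### The arm

A 6-joint arm with a two-finger parallel gripper is mounted at the origin on a cart in front of the work surface, level with it; the furniture and walls round the work are solid. World frame = base frame: x ahead of the robot, y to its left, z up, the work surface at z = 0. Lengths are in m, angles in degrees, forces in N, time in s.
With the tool pointing down it reaches from about 0.375 to 0.9 m from the base axis. Payload 3.1 kg.
Tool frame: the origin (TCP) lies on the centre line of the jaws, within the pads' length; the fingertips stand 17 mm ahead of it and the grasp point (between the pads) lies 2 mm behind it; z points along the fingers, y is the line along which they close (so a half turn about z gives the same grasp; the last joint's range is limited). The gripper opens to 87 mm and grips with 3 to 60 N. Pads are 19 mm wide; open, the fingers measure 117 mm over their backs; the gripper's body (75 mm by 190 mm) begins 51 mm behind the grasp point.
Start: joints at [-10.227, 30.224, 82.088, -0, 67.689, -10.227], TCP at [0.625, 0, 0.24] pointing down, gripper open.
Joint ranges: [-176.69, 176.69], [-43.24, 126.21], [12.49, 139.97], [-82, 262], [0, 151.66], [-163.58, 163.58]. Speed limits (degrees/s): [159.86, 159.86, 180, 180, 180, 180].

### API

Orientations are given as a 3x3 rotation matrix whose columns are the frame's x, y, z axes.
In Python, from rig import bot, imaging, finder gives the robot as it stands. The module is installed in compiled form; this text tells all that it offers.
- The arm moves only by the tool play_rows, never from a script. Its argument "motion" is a list that holds one entry, the list of rows, each a list of 6 numbers: the shift along the tool's x, y, z in m, then the turn, a rotation vector about the tool's x, y, z in degrees. In form: [[[dx, dy, dz, wx, wy, wz], ...]]. A call has 1 to 8 rows; each row is the pose to reach, as a shift and turn from the pose commanded when the call began, along the tool's axes at that moment; what a row does not reach only later rows make up. A row lasts 1/12 s, in which the tool goes at most 41.7 mm and 7.16 degrees, less where a joint would pass 70% of its speed; a pose out of reach is approached as far as the arm can. A call with a gripper value outside its range is refused whole. "fingers" is the finger opening in m, from 0 to 0.087, set as the call begins (left out, the last holds). The fingers move at their own pace and stop on an object; the grip force is fixed at half the most. Time passes only in rows, so rows that repeat a pose let the fingers close. It gives the time, the measured TCP pose, the force, the opening and the grip force at its end, in the units of the state.
- bot.read_state(): the state, without advancing time (a new reading comes with each control period).
- imaging.capture(name): name is "scene" or "side" or "wrist"; returns a dict with "frame" (420x560x3 uint8, red, green, blue), "camera_matrix" (3x3 intrinsics, pixels), "R" (3x3) and "t" (3): a world point X has camera coordinates R X + t. Camera axes: x right, y down, z forward; pixel columns grow to the right and rows downward; lengths in m; the calibration is good to about 2 mm. A picture is of the moment at which its call begins. There is no depth.
- bot.hand_in(): hands the job in; it is judged then, once.
Trained networks look in the newest picture that a camera, given by its name, has taken for a name from the list of things; names that differ only in an ending like _2 or _b are one class to them, and where a whole thing is asked for, a point or a joint stands for the part that bears it (a point fixed in the world has none). Each returns a list of dicts, best first, with "confidence" (0 to 1); they miss things now and then, are a little off and sometimes report something else, mostly with a low value. They report only what shows in the picture. A call takes as long as a camera call. They do not tell look-alikes from the thing itself.
- finder.recognise(camera, name): "at" ([x, y, z] in m, in world coordinates, good to about 4 mm: the middle of the surface that is visible of it).
- finder.outline_of(camera, name): "pixels" (420x560 bool, what is visible of it).
The state is a dict: "time_s": time; "joint_positions": joint angles; "qvel": joint speeds; "tau": joint torques, N m; "position": TCP position; "tcp_rot": TCP orientation; "force": force on the tool from outside, world axes, zero at the start; "moment": the same for the moment, N m; "opening": opening from 0.0 (shut) to 1.0 (fully open); "grasp_force": force on a finger pad.
Only numpy, scipy, OpenCV 4.12 (cv2) and the standard library are available. Lean on these libraries where they do the work, as an engineer would, in place of code of your own. Each camera call takes 0.05 s, during which the arm holds its last target. There are 200 camera calls.

## Working session

There is one attempt and no reset: what is moved stays moved. The work goes in short steps, Python scripts to look and compute and a tool call to move; the robot and the scene stay as the last step left them, time stands still between calls to the robot, and variables do not carry over. Pictures are saved under pics/ and viewed, at most 10 in all, crops included, and the job is handed in when it is done.

Besides the shell and the picture viewer there is one more tool, called after "Call:" as name(argument=value, ...) on one line, values as JSON. play_rows: Moves the arm, as the interface text tells. Its arguments: {"type":"object","properties":{"motion":{"type":"array"},"fingers":{"type":"number"}},"required":["motion"]}

```bash
ls; mkdir -p pics
cat > h.py <<'E'
from rig import bot, imaging, finder
import numpy as np, cv2
np.set_printoptions(precision=4, suppress=True)
def proj(c,X):
    p=c["camera_matrix"]@(np.asarray(c["R"])@np.asarray(X)+np.asarray(c["t"])); return p[:2]/p[2]
def ray(c,uv):
    R=np.asarray(c["R"]); d=R.T@np.linalg.inv(c["camera_matrix"])@np.array([uv[0],uv[1],1.]); return -R.T@np.asarray(c["t"]), d
def onz(c,uv,z):
    o,d=ray(c,uv); return o+d*(z-o[2])/d[2]
def save(c,n,box=None,s=1):
    f=c["frame"][:,:,::-1]
    if box: f=f[box[1]:box[3],box[0]:box[2]]
    cv2.imwrite("pics/"+n,cv2.resize(f,None,fx=s,fy=s,interpolation=cv2.INTER_CUBIC))
E
python3 - <<'E'
from h import *
cs={n:imaging.capture(n) for n in("scene","side")}
save(cs["scene"],"s0.png",s=1.4);save(cs["side"],"d0.png",s=1.4)
for n in cs:
  print(n,cs[n]["camera_matrix"].tolist(),-np.asarray(cs[n]["R"]).T@cs[n]["t"])
  for o in("stand","label","gap","reader","dock","dock_seat","rack","rack_top","gauge_green","gauge_red","bottle","blue_carton","meter","white_carton"):
    for r in finder.recognise(n,o): print(o,round(r["confidence"],2),np.array(r["at"]),proj(cs[n],r["at"]))
print(bot.read_state())
E
```

```text
pics
scene [[464.87250682442937, 0.0, 279.9252036028142], [0.0, 464.87250682442937, 208.88339760265666], [0.0, 0.0, 1.0]] [-0.0621 -0.8909  1.1139]
stand 0.79 [ 0.5597 -0.008   0.0926] [281.4749 200.444 ]
label 0.88 [0.5676 0.0108 0.1143] [280.2569 191.2023]
gap 0.7 [0.5671 0.0137 0.1138] [279.614  190.8694]
reader 0.94 [ 0.4486 -0.3212  0.1293] [314.08   273.9253]
reader 0.54 [ 0.479  -0.4284  0.0718] [346.7424 309.3013]
dock 0.75 [ 0.4504 -0.3181  0.005 ] [311.2607 299.8553]
dock 0.55 [0.4968 0.27   0.0398] [222.6759 173.4712]
dock_seat 0.8 [ 0.4437 -0.3177  0.0101] [309.3881 299.8299]
rack 0.89 [0.4925 0.2666 0.0417] [222.0479 174.008 ]
rack_top 0.6 [0.4992 0.2742 0.0429] [222.6183 171.9336]
rack_top 0.43 [ 0.5605 -0.0067  0.0899] [281.4408 200.7291]
gauge_green 0.71 [0.5227 0.2754 0.0696] [227.6611 163.6122]
gauge_red 0.74 [0.4666 0.29   0.0729] [211.6421 166.2835]
bottle 0.82 [0.6398 0.2667 0.0697] [256.8164 153.6012]
blue_carton 0.87 [ 0.6404 -0.2526  0.0243] [348.1836 252.1764]
meter 0.73 [ 0.3644 -0.0598  0.0335] [238.102  248.7332]
white_carton 0.78 [0.3736 0.1571 0.0282] [2
[... 1131 characters left out ...]
7  0.0231] [279.4886 200.7683]
meter 0.74 [0.5657 0.0651 0.1068] [249.9806 214.2225]
meter 0.62 [ 0.3604 -0.0053  0.0344] [325.1341 241.7024]
{'time_s': 1.5, 'joint_positions': array([-10.2291,  30.2265,  82.0909,   0.0008,  67.688 , -10.2264]), 'qvel': array([ 0.0202,  0.0817, -0.0148, -0.0239,  0.0847,  0.0052]), 'tau': array([ -0.0018, -44.0007, -17.6982,   0.0632,   0.0505,  -0.    ]), 'position': array([0.625 , 0.    , 0.2395]), 'tcp_rot': array([[ 0.0001,  1.    , -0.0001],
       [ 1.    , -0.0001,  0.    ],
       [ 0.    , -0.0001, -1.    ]]), 'force': array([-0.496 , -0.407 , -0.6797]), 'moment': array([ 0.0073,  0.0229, -0.054 ]), 'grasp_force': 0.0, 'opening': 1.0007129834553274}
```

View pics/s0.png

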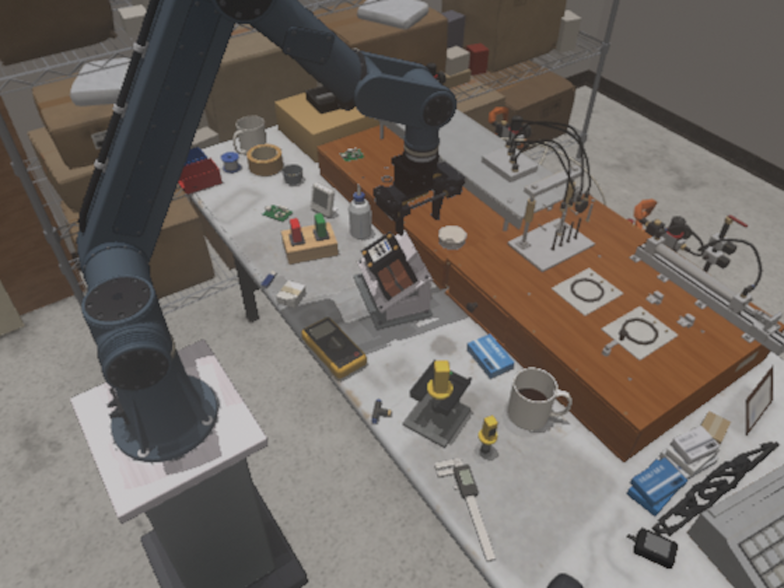

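View pics/d0.png

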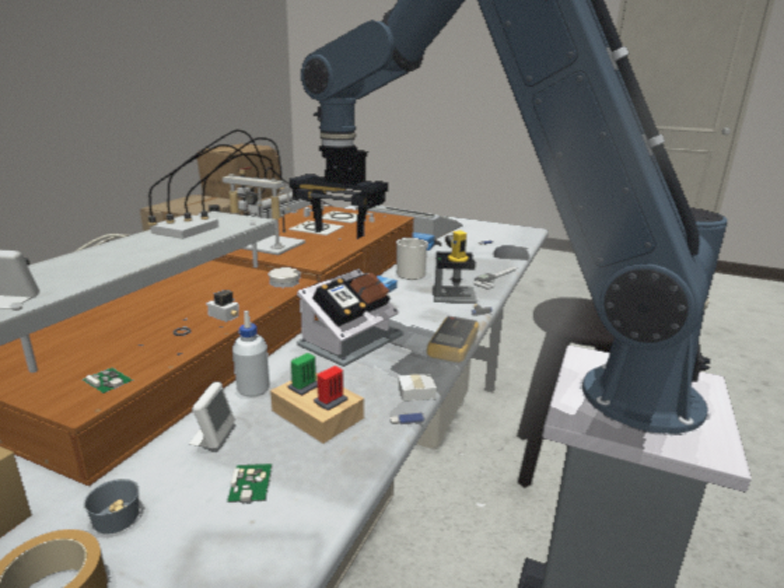

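Run:
```python
from h import *
cs={n:imaging.capture(n) for n in("scene","side","wrist")}
w=cs["wrist"];s=bot.read_state();R=np.asarray(w["R"]);C=-R.T@w["t"]
print("cam in tool",np.asarray(s["tcp_rot"]).T@(C-s["position"]),"\n",np.asarray(s["tcp_rot"]).T@R.T,w["camera_matrix"][0][0])
f=lambda n,b,sz:cv2.resize(cs[n]["frame"][b[1]:b[3],b[0]:b[2],::-1],sz,interpolation=cv2.INTER_CUBIC)
a=f("scene",(250,160,320,230),(400,400)); b=f("side",(205,185,290,270),(400,400))
c=f("scene",(285,250,365,330),(400,400)); 
m=np.vstack([np.hstack([a,b])]); cv2.imwrite("pics/m1.png",m)
cv2.imwrite("pics/w1.png",np.hstack([cv2.resize(c,(300,300)),f("wrist",(0,0,560,420),(500,375))[:300]]) )
```

```text
cam in tool [ 0.0805 -0.0002 -0.1452] 
 [[-0.0001 -0.9561 -0.2931]
 [ 1.     -0.0002  0.0004]
 [-0.0005 -0.2931  0.9561]] 349.6782828452142
```

View pics/m1.png

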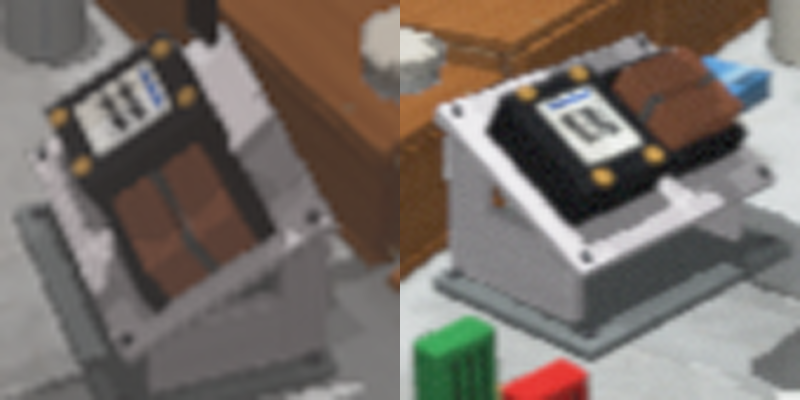

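View pics/w1.png

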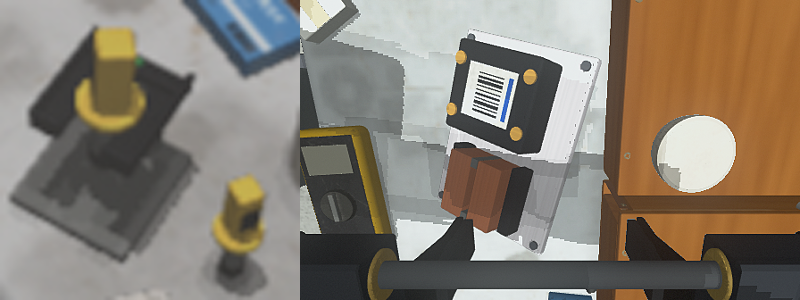

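Run:
```python
from h import *
c=imaging.capture("wrist"); np.save("w0.npy",c,allow_pickle=True)
c=np.load("w0.npy",allow_pickle=True).item()
f=c["frame"][20:290,130:350,::-1]; im=cv2.resize(f,None,fx=2.2,fy=2.2,interpolation=cv2.INTER_CUBIC)
for k in range(0,220,20): cv2.putText(im,str(130+k),(int(k*2.2),8),0,.3,(0,0,255))
for k in range(0,270,20): cv2.putText(im,str(20+k),(0,int(k*2.2)+4),0,.3,(0,0,255))
cv2.imwrite("pics/w2.png",im)
```

```text
(no output)
```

View pics/w2.png

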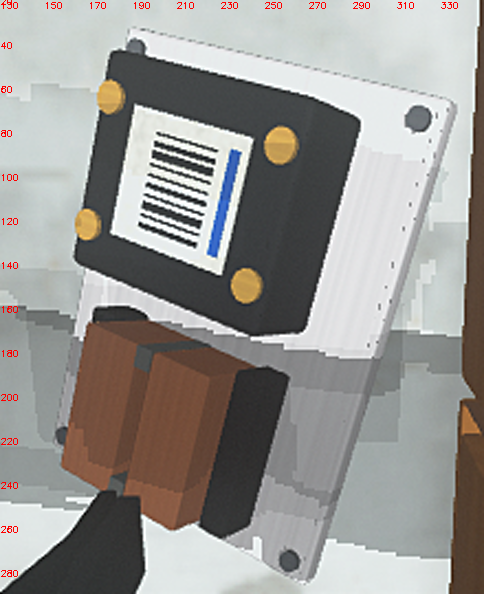

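```bash
cat >> h.py <<'E'
from scipy.optimize import least_squares
from scipy.spatial.transform import Rotation as Ro
def lab(yaw):
    c,s=np.cos(yaw),np.sin(yaw); Z=np.array([[c,-s,0],[s,c,0],[0,0,1]]); a=np.pi/6
    return Z@np.array([[np.cos(a),0,-np.sin(a)],[0,1,0],[np.sin(a),0,np.cos(a)]])
def go(p,R):
    s=bot.read_state(); T=np.asarray(s["tcp_rot"])
    print("shift",T.T@(np.asarray(p)-s["position"]),"turn",Ro.from_matrix(T.T@R).as_rotvec(degrees=True))
E
cat > fit.py <<'E'
from h import *
def fitlabel(views,hx,hy,x0=(0.57,0.04,0.115,0)):
    # views: list of (cam, 4 px in order lowL, upL, upR, lowR)
    P=np.array([[-hx,hy,0],[hx,hy,0],[hx,-hy,0],[-hx,-hy,0]])
    f=lambda q:np.concatenate([(proj(c,q[:3]+lab(q[3])@p)-u) for c,px in views for p,u in zip(P,px)])
    r=least_squares(f,x0); return r.x,np.sqrt(np.mean(r.fun**2))
if __name__=="__main__":
    c=np.load("w0.npy",allow_pickle=True).item()
    px=np.array([(135,105),(254,138),(221,275),(110,236)])/2.2+[130,20]
    for h in((.025,.022),(.022,.025)):
        q,e=fitlabel([(c,px)],*h); print(h,q[:3],np.degrees(q[3]),e)
    # rough gap + other things
    s=imaging.capture("scene")
    for n,uv,z in(("mug",(375,270),.09),("display",(230,152),0),("small",(345,322),0)): print(n,onz(s,uv,z))
E
python3 fit.py
```

```text
(0.025, 0.022) [0.575  0.0744 0.1213] -15.16330889964976 0.38006079938549675
(0.022, 0.025) [0.5733 0.0739 0.111 ] -15.823181025492465 3.551020062314095
mug [ 0.6179 -0.3823  0.09  ]
display [0.6051 0.4106 0.    ]
small [ 0.4858 -0.4252  0.    ]
```

Call:
play_rows(motion=[[[-0.04, -0.12, 0, 0, 0, -7], [-0.04, -0.12, 0, 0, 0, -14], [-0.04, -0.12, 0, 0, 0, -21], [-0.04, -0.12, 0, 0, 0, -28], [-0.04, -0.12, 0, 0, 0, -35], [-0.04, -0.12, 0, 0, 0, -42], [-0.04, -0.12, 0, 0, 0, -49], [-0.04, -0.12, 0, 0, 0, -56]]])

```text
time_s: 2.42
position: [0.505, -0.0401, 0.2398]
tcp_rot: [[-0.832, 0.554, 0.001], [0.554, 0.832, -0.0], [-0.0, 0.0, -1.0]]
force: [0.8, 0.4, -0.3]
opening: 0.998
grasp_force: 0.0
```

Call:
play_rows(motion=[[[0, 0, 0, 0, 0, -7], [0, 0, 0, 0, 0, -14], [0, 0, 0, 0, 0, -18.4], [0, 0, 0, 0, 0, -18.4]]])

```text
time_s: 2.75
position: [0.5051, -0.04, 0.2397]
tcp_rot: [[-0.963, 0.268, 0.0], [0.268, 0.963, -0.0], [-0.0, -0.0, -1.0]]
force: [0.7, -1.0, 0.6]
opening: 1.0
grasp_force: 0.0
```

Run:
```python
from h import *
c=imaging.capture("wrist"); np.save("w1.npy",c,allow_pickle=True)
g=proj(c,[0.5525,-0.0086,0.1213]); l=proj(c,[.575,.0744,.1213]); print(g,l)
def crop(c,cen,h=60,s=6.6):
    x,y=int(cen[0])-h,int(cen[1])-h; x=max(x,0);y=max(y,0)
    im=cv2.resize(c["frame"][y:y+2*h,x:x+2*h,::-1],None,fx=s,fy=s,interpolation=cv2.INTER_CUBIC); print(x,y,s); return im
a=crop(c,g,60,5);b=cv2.resize(c["frame"][:,:,::-1],(200,150))
im=a[:600]; im[:150,:200]=b; cv2.imwrite("pics/w3.png",im)
```

```text
[332.2376 247.8013] [437.211  247.1669]
272 187 5
```

View pics/w3.png

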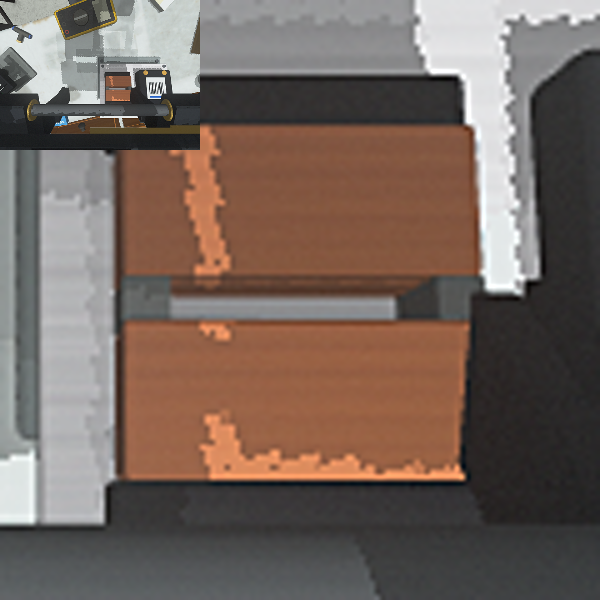

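Run:
```python
from h import *
w0,w1=[np.load(f"w{i}.npy",allow_pickle=True).item() for i in(0,1)]
s=imaging.capture("scene");d=imaging.capture("side")
V=[(w0,(189.1,210.9),1),(w1,(333.1,246.8),3),(s,(281.9,198.9),.5),(d,(264.7,202.6),.5)]
r=least_squares(lambda X:np.concatenate([k*(proj(c,X)-u) for c,u,k in V]),[.55,0,.12])
L=np.array([.575,.0744,.1213]);Rl=lab(np.radians(-15.16))
print(r.x,"in label frame",Rl.T@(r.x-L)); print([proj(c,r.x)-u for c,u,k in V])
for h in(-.003,0,.003):print(h,[proj(c,L+Rl@[0,-.086,h])-u for c,u,k in V])
# label in w1: detect white blob corners
for n,i in(("w1",w1),("w0",w0)):
    p=proj(i,L).astype(int); f=i["frame"]; y0,x0=p[1]-60,p[0]-60; sub=f[max(y0,0):p[1]+60,max(x0,0):p[0]+60].astype(int)
    m=((sub.min(2)>110)).astype(np.uint8); m=cv2.morphologyEx(m,cv2.MORPH_CLOSE,np.ones((7,7)))
    k,lb,st,ce=cv2.connectedComponentsWithStats(m); j=lb[60,60]; print(n,st[j],ce[j]+[x0,y0],p)
    cn=max(cv2.findContours((lb==j).astype(np.uint8),0,1)[0],key=cv2.contourArea)
    print(cv2.boxPoints(cv2.minAreaRect(cn))+[x0,y0], cv2.approxPolyDP(cn,5,True)[:,0]+[x0,y0])
    print([proj(i,L+Rl@[a*.025,b*.022,0]) for a,b in((-1,1),(1,1),(1,-1),(-1,-1))])
```

```text
[ 0.5531 -0.0075  0.1184] in label frame [-0.0012 -0.0848 -0.0027]
[array([0.8358, 1.1959]), array([ 0.0867, -0.1221]), array([-2.1414, -3.6909]), array([0.567 , 0.2899])]
-0.003 [array([1.9431, 3.0852]), array([-1.3898,  1.3852]), array([-1.6498, -3.5964]), array([ 0.5312, -0.0157])]
0 [array([-0.7038,  3.6608]), array([-0.8683,  1.0139]), array([-2.0917, -4.0992]), array([ 0.9199, -0.7067])]
0.003 [array([-3.4007,  4.2472]), array([-0.336 ,  0.6348]), array([-2.5349, -4.6035]), array([ 1.3099, -1.3999])]
w1 [  31   29   58   62 3091] [435.5535 244.803 ] [437 247]
[[407.8474 216.0922]
 [461.7027 211.7838]
 [466.8124 275.655 ]
 [412.9571 279.9634]] [[409 216]
 [413 275]
 [450 277]
 [452 263]
 [465 261]
 [460 216]]
[array([460.3791, 217.0142]), array([467.9357, 278.1807]), array([413.1283, 278.51  ]), array([407.6691, 217.3469])]
w0 [  30   21   66   78 3411] [211.8971 104.8203] [210 106]
[[175.7207 131.6431]
 [191.      67.    ]
 [245.7245  79.9349]
 [230.4452 144.578 ]] [[191  67]
 [180 125]
 [230 144]
 [245  83]]
[array([191.1771,  67.8083]), array([245.1638,  82.7071]), array([230.7616, 145.6676]), array([180.3579, 126.6614])]
```

Call:
play_rows(motion=[[[-0.003, -0.04, -0.03, 0, 0, 0], [-0.006, -0.081, -0.03, 0, 0, 0], [-0.009, -0.122, -0.03, 0, 0, 0], [-0.012, -0.163, -0.03, 0, 0, 0], [-0.015, -0.204, -0.03, 0, 0, 0], [-0.018, -0.245, -0.03, 0, 0, 0], [-0.021, -0.285, -0.03, 0, 0, 0], [-0.021, -0.285, -0.03, 0, 0, 0]]])

```text
time_s: 3.57
position: [0.4478, -0.328, 0.2699]
tcp_rot: [[-0.961, 0.276, 0.002], [0.276, 0.961, -0.006], [-0.003, -0.006, -1.0]]
force: [0.3, 0.0, 0.1]
opening: 1.001
grasp_force: 0.0
```

Run:
```python
from h import *
c=imaging.capture("wrist"); np.save("w2.npy",c,allow_pickle=True)
print(bot.read_state()["position"])
for o in("reader","dock_seat"):
  for r in finder.recognise("wrist",o): print(o,round(r["confidence"],2),np.array(r["at"]),proj(c,r["at"]))
im=cv2.resize(c["frame"][:,:,::-1],None,fx=1.4,fy=1.4,interpolation=cv2.INTER_CUBIC)
for k in range(0,560,40): cv2.putText(im,str(k),(int(k*1.4),8),0,.3,(0,0,255))
for k in range(0,420,40): cv2.putText(im,str(k),(0,int(k*1.4)+4),0,.3,(0,0,255))
cv2.imwrite("pics/w4.png",im)
```

```text
[ 0.448  -0.3248  0.2695]
reader 0.79 [ 0.4443 -0.311   0.1592] [300.9224 196.7809]
reader 0.59 [ 0.4804 -0.4197  0.0744] [205.2735 233.7097]
dock_seat 0.88 [ 0.4415 -0.3024  0.0986] [305.6568 173.3633]
```

View pics/w4.png

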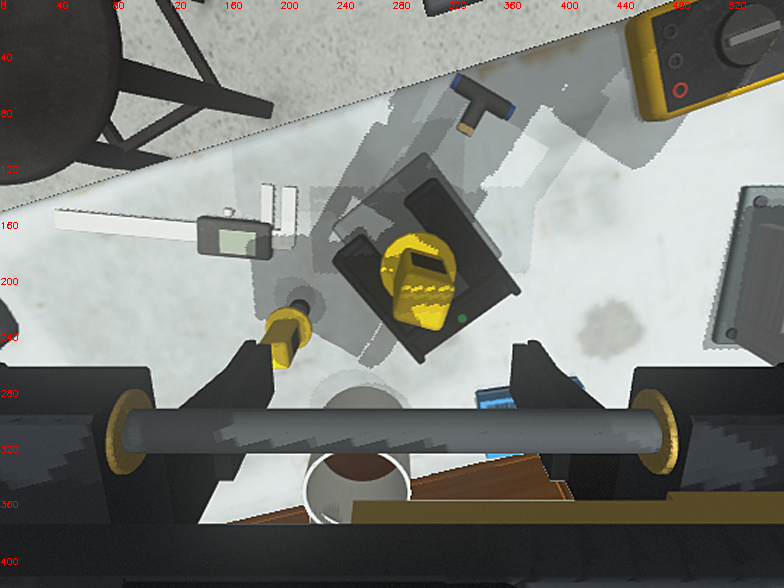

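```bash
cat > rd.py <<'E'
from h import *
def model(x,y,yaw,z0=0.03):
    a=np.linspace(0,2*np.pi,40); col=[[x+.025*np.cos(t),y+.025*np.sin(t),z0+h] for t in a for h in(.07,.078)]
    c,s=np.cos(yaw),np.sin(yaw); g=[[x+.014*(c*i-s*j),y+.014*(s*i+c*j),z0+h] for i in(-1,1) for j in(-1,1) for h in(.078,.144)]
    return np.array(col),np.array(g)
K=4
def mask(cam,q,box):
    m=np.zeros(((box[3]-box[1])*K,(box[2]-box[0])*K),np.uint8)
    for P in model(*q):
        u=np.array([proj(cam,p) for p in P])-box[:2]; u=u*K+(K-1)/2
        cv2.fillConvexPoly(m,cv2.convexHull(u.round().astype(np.int32)),1)
    return m
def yellow(f,box):
    s=f[box[1]:box[3],box[0]:box[2]]; h=cv2.cvtColor(s,cv2.COLOR_RGB2HSV)
    m=((h[...,0]>18)&(h[...,0]<35)&(h[...,1]>110)&(h[...,2]>40)).astype(np.uint8)
    m=cv2.morphologyEx(m,cv2.MORPH_CLOSE,np.ones((9,9)))
    return cv2.resize(m,None,fx=K,fy=K,interpolation=cv2.INTER_NEAREST)
E
python3 - <<'E'
from rd import *
w=np.load("w2.npy",allow_pickle=True).item(); s=imaging.capture("scene")
V=[(w,(255,150,345,250)),(s,(290,245,345,295))]
Y=[yellow(c["frame"],b) for c,b in V]; print([y.sum()/K/K for y in Y])
def cost(q,V=V,Y=Y): return sum(1-(mask(c,q,b)&y).sum()/(mask(c,q,b)|y).sum() for (c,b),y in zip(V,Y))
from scipy.optimize import minimize
for n,(v,y) in {"both":(V,Y),"wrist":(V[:1],Y[:1])}.items():
  best=min((minimize(cost,[.446,-.308,np.radians(a)],args=(v,y),method="Nelder-Mead",options=dict(initial_simplex=[[.446,-.308,np.radians(a)],[.454,-.308,np.radians(a)],[.446,-.3,np.radians(a)],[.446,-.308,np.radians(a+12)]],xatol=1e-4,fatol=1e-4)) for a in(-30,-5,20,45)),key=lambda r:r.fun)
  print(n,best.x[:2],np.degrees(best.x[2]),best.fun)
for uv,z in(((420,362),.108),((520,293),.108),((335,240),.108),((405,183),.108),((345,236),.108),((426,180),.108)): print(uv,onz(w,np.array(uv)/1.4,z))
print("mug base",onz(w,np.array((358,480))/1.4,.09))
E
```

```text
[np.float64(2966.0), np.float64(333.0)]
both [ 0.4549 -0.3136] 50.83588735062444 0.2514517860799256
wrist [ 0.4547 -0.3135] -26.145164139812255 0.06175405260970246
(420, 362) [ 0.5189 -0.3291  0.108 ]
(520, 293) [ 0.4886 -0.2528  0.108 ]
(335, 240) [ 0.4214 -0.359   0.108 ]
(405, 183) [ 0.3992 -0.3065  0.108 ]
(345, 236) [ 0.4207 -0.3521  0.108 ]
(426, 180) [ 0.4011 -0.2936  0.108 ]
mug base [ 0.6136 -0.4044  0.09  ]
```

Run:
```python
from rd import *
w=np.load("w2.npy",allow_pickle=True).item(); s=imaging.capture("scene")
out=[]
for c,b,sc in((w,(240,130,370,260),3),(s,(290,240,360,310),5.6)):
    f=cv2.resize(c["frame"][b[1]:b[3],b[0]:b[2],::-1],(390,390),interpolation=cv2.INTER_CUBIC); k=390/(b[2]-b[0])
    for q,col in(((.4547,-.3135,np.radians(-26)),(255,0,0)),):
        for P in model(*q):
            u=((np.array([proj(c,p) for p in P])-b[:2]+.5)*k).round().astype(np.int32)
            if len(P)==8:
                for i in range(8):
                    for j in range(i):
                        if bin(i^j).count("1")==1: cv2.line(f,tuple(map(int,u[i])),tuple(map(int,u[j])),col,1)
            else: cv2.polylines(f,[u[::2].reshape(-1,1,2)],True,col,1)
    out.append(f)
cv2.imwrite("pics/w5.png",np.hstack(out))
```

```text
Traceback (most recent call last):
cv2.error: OpenCV(4.12.0) /io/opencv/modules/imgproc/src/drawing.cpp:2458: error: (-215:Assertion failed) p.checkVector(2, CV_32S) >= 0 in function 'polylines'
```

Run:
```python
from rd import *
w=np.load("w2.npy",allow_pickle=True).item(); s=imaging.capture("scene")
out=[]
for c,b in((w,(240,130,370,260)),(s,(290,240,360,310))):
    f=cv2.resize(c["frame"][b[1]:b[3],b[0]:b[2],::-1],(390,390),interpolation=cv2.INTER_CUBIC); k=390/(b[2]-b[0])
    for P in model(.4547,-.3135,np.radians(-26)):
        u=np.ascontiguousarray(((np.array([proj(c,p) for p in P])-b[:2]+.5)*k).round().astype(np.int32))
        if len(P)==8:
            for i in range(8):
                for j in range(i):
                    if bin(i^j).count("1")==1: cv2.line(f,tuple(map(int,u[i])),tuple(map(int,u[j])),(255,0,0),1)
        else:
            for i in range(0,78,2): cv2.line(f,tuple(map(int,u[i])),tuple(map(int,u[i+2])),(255,0,0),1)
    out.append(f)
cv2.imwrite("pics/w5.png",np.hstack(out))
```

```text
(no output)
```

View pics/w5.png

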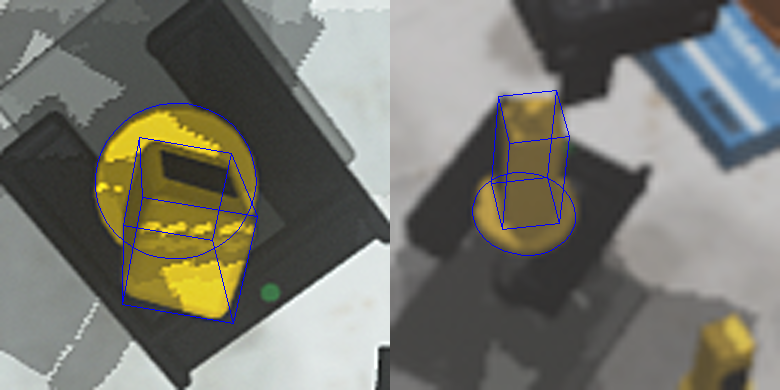

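Call:
play_rows(motion=[[[-0.003, 0.013, 0.02, 0, 0, 5], [-0.003, 0.013, 0.04, 0, 0, 10], [-0.003, 0.013, 0.07, 0, 0, 10], [-0.003, 0.013, 0.1, 0, 0, 10], [-0.003, 0.013, 0.1235, 0, 0, 10], [-0.003, 0.013, 0.1235, 0, 0, 10]]], fingers=0.087)

```text
time_s: 4.37
position: [0.453, -0.3042, 0.142]
tcp_rot: [[-0.903, 0.43, -0.007], [0.43, 0.903, 0.007], [0.01, 0.004, -1.0]]
force: [-1.4, 0.3, -0.8]
opening: 0.997
grasp_force: 0.0
```

Run:
```python
from h import *
s=bot.read_state();print(s["position"],s["tcp_rot"],s["force"],s["time_s"])
```

```text
[ 0.453  -0.3042  0.142 ] [[-0.9027  0.4301 -0.0071]
 [ 0.4301  0.9028  0.0074]
 [ 0.0096  0.0036 -0.9999]] [-1.3711  0.3449 -0.8184] 4.3667
```

Call:
play_rows(motion=[[[0, 0, 0, 0, 0, 0], [0, 0, 0, 0, 0, 0], [0, 0, 0, 0, 0, 0]]])

```text
time_s: 4.62
position: [0.4562, -0.3089, 0.148]
tcp_rot: [[-0.902, 0.431, 0.003], [0.431, 0.902, -0.003], [-0.004, -0.001, -1.0]]
force: [-0.2, 0.0, -0.0]
opening: 0.998
grasp_force: 0.0
```

Run:
```python
from h import *
y=np.radians(64);R=np.array([[-np.sin(y),np.cos(y),0],[np.cos(y),np.sin(y),0],[0,0,-1]]);go([.4547,-.3135,.146],R)
```

```text
shift [-0.0006 -0.0048  0.002 ] turn [-0.078   0.2112  0.4533]
```

Call:
play_rows(motion=[[[0, -0.005, 0.002, 0, 0, 0], [0, -0.005, 0.002, 0, 0, 0], [0, -0.005, 0.002, 0, 0, 0], [0, -0.005, 0.002, 0, 0, 0]]])

```text
time_s: 4.95
position: [0.4528, -0.3133, 0.1446]
tcp_rot: [[-0.902, 0.433, 0.001], [0.433, 0.902, -0.001], [-0.001, -0.0, -1.0]]
force: [0.4, -0.7, 0.1]
opening: 0.995
grasp_force: 0.0
```

Call:
play_rows(motion=[[[0, 0, 0, 0, 0, 0], [0, 0, 0, 0, 0, 0], [0, 0, 0, 0, 0, 0], [0, 0, 0, 0, 0, 0], [0, 0, 0, 0, 0, 0], [0, 0, 0, 0, 0, 0], [0, 0, 0, 0, 0, 0], [0, 0, 0, 0, 0, 0]]], fingers=0.0)

```text
time_s: 5.62
position: [0.4528, -0.3129, 0.144]
tcp_rot: [[-0.902, 0.432, -0.0], [0.432, 0.902, 0.0], [0.0, 0.0, -1.0]]
force: [-0.4, 0.5, -0.7]
opening: 0.478
grasp_force: 0.0
```

Call:
play_rows(motion=[[[0, 0, 0, 0, 0, 0], [0, 0, 0, 0, 0, 0], [0, 0, 0, 0, 0, 0], [0, 0, 0, 0, 0, 0], [0, 0, 0, 0, 0, 0], [0, 0, 0, 0, 0, 0]]])

```text
time_s: 6.12
position: [0.4527, -0.3128, 0.144]
tcp_rot: [[-0.902, 0.432, -0.0], [0.432, 0.902, 0.0], [0.0, 0.0, -1.0]]
force: [0.2, 0.9, -0.6]
opening: 0.329
grasp_force: 28.5
```

Call:
play_rows(motion=[[[0, 0, -0.03, 0, 0, 0], [0, 0, -0.06, 0, 0, 0], [0, 0, -0.09, 0, 0, 0], [0, 0, -0.12, 0, 0, 0], [0, 0, -0.15, 0, 0, 0], [0, 0, -0.15, 0, 0, 0], [0, 0, -0.15, 0, 0, 0]]])

```text
time_s: 6.7
position: [0.4533, -0.3135, 0.2956]
tcp_rot: [[-0.902, 0.432, 0.003], [0.432, 0.902, -0.003], [-0.004, -0.001, -1.0]]
force: [-0.3, 0.9, -2.0]
opening: 0.333
grasp_force: 28.5
```

```bash
cat >> h.py <<'E'
L=np.array([.575,.0745,.121]); Rl=lab(np.radians(-15.16)); zl=Rl[:,2]
Rt=np.stack([-Rl[:,0],Rl[:,1],-zl],1)
E
python3 - <<'E'
from h import *
s=bot.read_state();print(s["position"],s["joint_positions"])
for d in(.12,.06):
    p=L+zl*(d+.114)+.002*Rt[:,0]; print(d,p); go(p,Rt)
E
```

```text
[ 0.4533 -0.3135  0.2956] [ -46.279    20.7847   88.9832   -0.0027   69.9975 -110.6814]
0.12 [0.4604 0.1056 0.3226]
shift [ 0.1746  0.3809 -0.0283] turn [ -2.8343 -29.706  -10.1678]
0.06 [0.4894 0.0977 0.2707]
shift [0.1452 0.3864 0.0238] turn [ -2.8343 -29.706  -10.1678]
```

Call:
play_rows(motion=[[[0.015, 0.032, -0.0024, -0.24, -2.5, -0.9], [0.029, 0.063, -0.0047, -0.5, -5, -1.7], [0.044, 0.095, -0.007, -0.7, -7.5, -2.5], [0.058, 0.127, -0.0094, -0.95, -9.9, -3.4], [0.073, 0.159, -0.0118, -1.2, -12.4, -4.2], [0.087, 0.19, -0.0141, -1.4, -14.9, -5.1], [0.102, 0.222, -0.0165, -1.65, -17.3, -5.9], [0.116, 0.254, -0.019, -1.9, -19.8, -6.8]]])

```text
time_s: 7.37
position: [0.4557, -0.0317, 0.3108]
tcp_rot: [[-0.891, 0.319, 0.323], [0.305, 0.948, -0.096], [-0.337, 0.013, -0.942]]
force: [1.0, -0.3, -1.5]
opening: 0.332
grasp_force: 28.5
```

Run:
```python
from h import *
go(L+zl*(.12+.114)+.002*Rt[:,0],Rt); print(bot.read_state()["joint_positions"])
```

```text
shift [ 0.0337  0.1317 -0.0228] turn [ -0.7965 -10.3049  -3.454 ]
[-18.4541   4.5384 112.1563   0.9091  43.6358 -90.2528]
```

Call:
play_rows(motion=[[[0.008, 0.033, -0.006, -0.2, -2.6, -0.9], [0.017, 0.066, -0.012, -0.4, -5.2, -1.7], [0.025, 0.095, -0.017, -0.6, -7.7, -2.6], [0.031, 0.118, -0.021, -0.75, -9.5, -3.2], [0.034, 0.13, -0.023, -0.8, -10.3, -3.45], [0.034, 0.132, -0.023, -0.8, -10.3, -3.45], [0.034, 0.132, -0.023, -0.8, -10.3, -3.45], [0.034, 0.132, -0.023, -0.8, -10.3, -3.45]]])

```text
time_s: 8.03
position: [0.4616, 0.1035, 0.3234]
tcp_rot: [[-0.836, 0.262, 0.482], [0.226, 0.965, -0.132], [-0.5, -0.002, -0.866]]
force: [-0.1, -0.2, -1.6]
opening: 0.331
grasp_force: 28.5
```

Run:
```python
from h import *
go(L+zl*(.12+.114)+.002*Rt[:,0],Rt); go(L+zl*(.06+.114)+.002*Rt[:,0],Rt); s=bot.read_state();print(s["joint_positions"],s["qvel"])
for n in("wrist","side"):
  c=imaging.capture(n); np.save(n+"_r.npy",c,allow_pickle=True)
  T=s["tcp_rot"];p=s["position"]; print(n,"expected window/axis px",[proj(c,p+T@[-.002,0,z]) for z in(.114,.044,-.03)],"label",proj(c,L))
w=np.load("wrist_r.npy",allow_pickle=True).item();d=np.load("side_r.npy",allow_pickle=True).item()
cv2.imwrite("pics/w6.png",np.hstack([cv2.resize(w["frame"],(440,330))[:,:,::-1],cv2.resize(d["frame"][120:270,190:350,::-1],(352,330))]))
```

```text
shift [ 0.0018  0.0016 -0.0002] turn [-0.097   0.0068  0.0548]
shift [0.0019 0.0017 0.0598] turn [-0.097   0.0068  0.0548]
[  5.3548   4.3601 114.1709 -18.2162  34.4521 -56.913 ] [-1.2045 -0.3021 -0.5808  0.0098 -0.1331  0.1814]
wrist expected window/axis px [array([279.8653, 208.4476]), array([280.0156, 244.7633]), array([280.3373, 322.4499])] label [281.5711 173.8036]
side expected window/axis px [array([261.6264, 178.7051]), array([272.1924, 158.5244]), array([284.4482, 135.1165])] label [245.4327 210.1376]
```

View pics/w6.png

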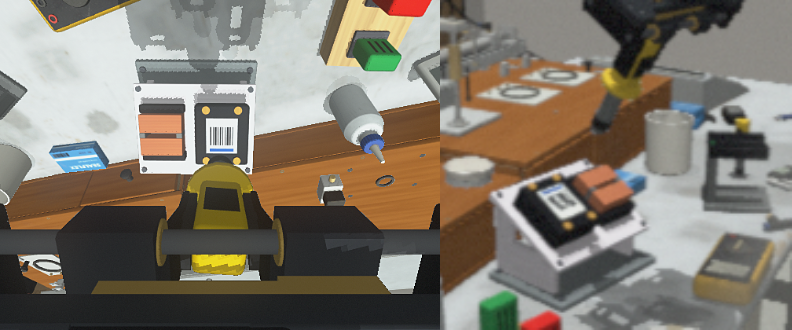

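Call:
play_rows(motion=[[[0.001, 0.001, 0.015, 0, 0, 0], [0.002, 0.0015, 0.03, 0, 0, 0], [0.002, 0.0015, 0.045, 0, 0, 0], [0.002, 0.0015, 0.055, 0, 0, 0], [0.002, 0.0015, 0.06, 0, 0, 0], [0.002, 0.0015, 0.06, 0, 0, 0], [0.002, 0.0015, 0.06, 0, 0, 0], [0.002, 0.0015, 0.06, 0, 0, 0]]])

```text
time_s: 8.8
position: [0.4903, 0.0976, 0.2724]
tcp_rot: [[-0.834, 0.262, 0.486], [0.226, 0.965, -0.132], [-0.504, -0.0, -0.864]]
force: [-0.0, -0.9, -2.0]
opening: 0.333
grasp_force: 28.5
```

Call:
play_rows(motion=[[[0, 0, 0, 0, 0, 0], [0, 0, 0, 0, 0, 0], [0, 0, 0, 0, 0, 0], [0, 0, 0, 0, 0, 0], [0, 0, 0, 0, 0, 0], [0, 0, 0, 0, 0, 0], [0, 0, 0, 0, 0, 0], [0, 0, 0, 0, 0, 0]]])

```text
time_s: 9.47
position: [0.4901, 0.098, 0.2719]
tcp_rot: [[-0.834, 0.261, 0.485], [0.225, 0.965, -0.132], [-0.503, -0.001, -0.864]]
force: [-0.1, -0.3, -1.8]
opening: 0.329
grasp_force: 28.5
```

Call:
play_rows(motion=[[[0, 0, 0, 0, 0, 0], [0, 0, 0, 0, 0, 0], [0, 0, 0, 0, 0, 0], [0, 0, 0, 0, 0, 0], [0, 0, 0, 0, 0, 0], [0, 0, 0, 0, 0, 0], [0, 0, 0, 0, 0, 0], [0, 0, 0, 0, 0, 0]]])

```text
time_s: 10.13
position: [0.4901, 0.0979, 0.2719]
tcp_rot: [[-0.834, 0.261, 0.485], [0.226, 0.965, -0.132], [-0.503, -0.001, -0.864]]
force: [-0.5, -0.4, -2.0]
opening: 0.33
grasp_force: 28.5
```

Run:
```python
from h import *
s=bot.read_state();T=s["tcp_rot"];p=s["position"]+T@np.array([-.002,0,.114]);print("label in reader frame(tool axes)",T.T@(L-p),s["qvel"],s["time_s"],p)
imaging.capture("side");c=imaging.capture("wrist")
f=c["frame"]; u=proj(c,L); print("label px pred",u)
h=cv2.cvtColor(f,cv2.COLOR_RGB2HSV)
m=((h[...,0]>105)&(h[...,0]<125)&(h[...,1]>120)).astype(np.uint8)
m[:,:int(u[0])-60]=0;m[:,int(u[0])+60:]=0;m[int(u[1])+80:]=0;m[:int(u[1])-80]=0
k,lb,st,ce=cv2.connectedComponentsWithStats(m); print(st[1:],ce[1:]);
```

```text
label in reader frame(tool axes) [ 0.0018 -0.0003  0.0607] [-0.0924  0.0726 -0.0421 -0.0157  0.0223 -0.0453] 10.1333 [0.5471 0.0824 0.1743]
label px pred [279.4497 187.0713]
[[263 205   3   4   8]
 [294 205   4   4  14]] [[263.625  206.125 ]
 [295.7143 206.3571]]
```

Call:
play_rows(motion=[[[0, 0, -0.015, 0, 0, 0], [0, 0, -0.04, 0, 0, 0], [0, 0, -0.065, 0, 0, 0], [0, 0, -0.065, 0, 0, 0]]])

```text
time_s: 10.57
position: [0.4588, 0.1072, 0.3317]
tcp_rot: [[-0.831, 0.26, 0.491], [0.225, 0.966, -0.131], [-0.508, 0.002, -0.861]]
force: [0.1, -0.1, -1.1]
opening: 0.333
grasp_force: 28.5
```

```bash
cat >> h.py <<'E'
def down(az):
    y=np.radians(az); return np.array([[-np.sin(y),np.cos(y),0],[np.cos(y),np.sin(y),0],[0,0,-1]])
E
python3 - <<'E'
from h import *
go([.448,-.311,.296],down(64))
E
```

```text
shift [-0.067  -0.4067  0.0801] turn [ 3.0201 30.4528 10.6276]
```

Call:
play_rows(motion=[[[-0.0055, -0.034, 0.0067, 0.25, 2.5, 0.9], [-0.011, -0.068, 0.0134, 0.5, 5.1, 1.8], [-0.0167, -0.102, 0.02, 0.75, 7.6, 2.7], [-0.022, -0.136, 0.0267, 1, 10.2, 3.5], [-0.028, -0.169, 0.0334, 1.25, 12.7, 4.4], [-0.0335, -0.203, 0.04, 1.5, 15.2, 5.3], [-0.039, -0.237, 0.0467, 1.75, 17.8, 6.2], [-0.0447, -0.271, 0.0534, 2, 20.3, 7.1]]])

```text
time_s: 11.23
position: [0.4506, -0.1746, 0.3037]
tcp_rot: [[-0.91, 0.384, 0.159], [0.38, 0.923, -0.057], [-0.169, 0.009, -0.986]]
force: [1.4, 0.8, -1.0]
opening: 0.333
grasp_force: 28.5
```

Run:
```python
from h import *
go([.448,-.311,.296],down(64))
```

```text
shift [-0.0482 -0.127   0.015 ] turn [0.7783 9.694  3.3663]
```

Call:
play_rows(motion=[[[-0.013, -0.034, 0.004, 0.25, 2.6, 0.9], [-0.026, -0.068, 0.008, 0.5, 5.2, 1.8], [-0.038, -0.1, 0.012, 0.7, 7.6, 2.6], [-0.045, -0.119, 0.014, 0.75, 9, 3.2], [-0.048, -0.127, 0.015, 0.78, 9.7, 3.4], [-0.048, -0.127, 0.015, 0.78, 9.7, 3.4], [-0.048, -0.127, 0.015, 0.78, 9.7, 3.4], [-0.048, -0.127, 0.015, 0.78, 9.7, 3.4]]])

```text
time_s: 11.9
position: [0.4481, -0.3067, 0.2963]
tcp_rot: [[-0.9, 0.436, 0.001], [0.436, 0.9, 0.001], [-0.0, 0.002, -1.0]]
force: [-0.0, 0.6, -1.1]
opening: 0.331
grasp_force: 28.5
```

Run:
```python
from h import *
imaging.capture("wrist");go([.448,-.311,.296],down(64)); imaging.capture("wrist");s=bot.read_state();print(s["position"],s["qvel"]);go([.448,-.311,.296],down(64))
```

```text
shift [-0.0018 -0.0041  0.0007] turn [0.0744 0.0604 0.1683]
[ 0.4483 -0.3067  0.2969] [-0.0554 -0.195  -0.4879 -0.1644 -0.0836 -0.1335]
shift [-0.0016 -0.004   0.0009] turn [0.0535 0.0935 0.1827]
```

Call:
play_rows(motion=[[[-0.0016, -0.004, 0, 0, 0, 0], [-0.0016, -0.004, 0.025, 0, 0, 0], [-0.0016, -0.004, 0.05, 0, 0, 0], [-0.0016, -0.004, 0.075, 0, 0, 0], [-0.0016, -0.004, 0.1, 0, 0, 0], [-0.0016, -0.004, 0.12, 0, 0, 0], [-0.0016, -0.004, 0.132, 0, 0, 0], [-0.0016, -0.004, 0.132, 0, 0, 0]]])

```text
time_s: 12.67
position: [0.4473, -0.3111, 0.1625]
tcp_rot: [[-0.9, 0.436, -0.002], [0.436, 0.9, 0.004], [0.003, 0.002, -1.0]]
force: [0.2, 0.3, -1.1]
opening: 0.333
grasp_force: 28.5
```

Run:
```python
from h import *
go([.448,-.311,.1445],down(64)); print(bot.read_state()["force"])
```

```text
shift [-0.0007  0.0004  0.018 ] turn [ 0.1394 -0.1828  0.1268]
[ 0.1784  0.2554 -1.0751]
```

Call:
play_rows(motion=[[[0, 0, 0.005, 0, 0, 0], [0, 0, 0.01, 0, 0, 0], [0, 0, 0.014, 0, 0, 0], [0, 0, 0.017, 0, 0, 0], [0, 0, 0.018, 0, 0, 0], [0, 0, 0.018, 0, 0, 0], [0, 0, 0.018, 0, 0, 0]]])

```text
time_s: 13.25
position: [0.4486, -0.3131, 0.1471]
tcp_rot: [[-0.899, 0.437, 0.002], [0.437, 0.899, -0.001], [-0.002, 0.0, -1.0]]
force: [-0.5, 0.3, -1.8]
opening: 0.336
grasp_force: 28.5
```

Call:
play_rows(motion=[[[0, 0, 0.0015, 0, 0, 0], [0, 0, 0.003, 0, 0, 0], [0, 0, 0.003, 0, 0, 0], [0, 0, 0.003, 0, 0, 0]]])

```text
time_s: 13.58
position: [0.4487, -0.3131, 0.144]
tcp_rot: [[-0.899, 0.437, 0.002], [0.437, 0.899, -0.001], [-0.003, 0.0, -1.0]]
force: [0.1, -0.5, 0.3]
opening: 0.328
grasp_force: 28.5
```

Call:
play_rows(motion=[[[0, 0, 0, 0, 0, 0], [0, 0, 0, 0, 0, 0], [0, 0, 0, 0, 0, 0], [0, 0, 0, 0, 0, 0], [0, 0, 0, 0, 0, 0], [0, 0, 0, 0, 0, 0], [0, 0, 0, 0, 0, 0], [0, 0, 0, 0, 0, 0]]], fingers=0.087)

```text
time_s: 14.25
position: [0.4486, -0.3129, 0.1438]
tcp_rot: [[-0.899, 0.437, 0.002], [0.437, 0.899, -0.0], [-0.002, 0.0, -1.0]]
force: [-0.0, -0.9, 0.1]
opening: 0.849
grasp_force: 0.0
```

Call:
play_rows(motion=[[[0, 0, -0.01, 0, 0, 0], [0, 0, -0.035, 0, 0, 0], [0, 0, -0.07, 0, 0, 0], [0, 0, -0.105, 0, 0, 0], [0, 0, -0.13, 0, 0, 0], [0, 0, -0.13, 0, 0, 0], [0, 0, -0.13, 0, 0, 0]]])

```text
time_s: 14.83
position: [0.4489, -0.3135, 0.2762]
tcp_rot: [[-0.899, 0.437, 0.005], [0.437, 0.899, -0.004], [-0.007, -0.001, -1.0]]
force: [-1.2, 0.2, -0.1]
opening: 1.003
grasp_force: 0.0
```

```bash
cat > chk.py <<'E'
from rd import *
from scipy.optimize import minimize
w=imaging.capture("wrist"); np.save("w3.npy",w,allow_pickle=True)
b=tuple(np.r_[proj(w,[.45,-.312,.13])-50,proj(w,[.45,-.312,.13])+60].astype(int)); y=yellow(w["frame"],b)
cost=lambda q:1-(mask(w,q,b)&y).sum()/(mask(w,q,b)|y).sum()
a=np.radians(-26); r=minimize(cost,[.45,-.312,a,.03],method="Nelder-Mead",options=dict(initial_simplex=[[.45,-.312,a,.03],[.456,-.312,a,.03],[.45,-.305,a,.03],[.45,-.312,a+.2,.03],[.45,-.312,a,.037]]))
print(r.x,r.fun, cost([*r.x[:3],.03]))
# pictures at scene of rack
s=imaging.capture("scene"); d=imaging.capture("side")
for n,c in(("scene",s),("side",d)):
  for o in("gauge_green","gauge_red","rack"):
    m=finder.outline_of(n,o)
    if m:
      k=m[0]["pixels"].astype(np.uint8); ys,xs=np.nonzero(k); print(n,o,round(m[0]["confidence"],2),xs.min(),xs.max(),ys.min(),ys.max())
E
python3 chk.py
```

```text
[ 0.4514 -0.3149 -0.3037  0.0251] 0.08171079958463134 0.11882465559578803
scene gauge_green 0.62 223 235 152 171
scene gauge_red 0.74 206 217 155 174
scene rack 0.96 201 240 159 186
side gauge_green 0.57 206 226 251 281
side gauge_red 0.67 224 248 261 292
side rack 0.97 194 259 273 314
```

Call:
play_rows(motion=[[[0.0135, 0.0378, 0, 0, 0, -0.7], [0.027, 0.0756, 0, 0, 0, -1.5], [0.0404, 0.1134, 0, 0, 0, -2.2], [0.054, 0.151, 0, 0, 0, -3], [0.067, 0.189, 0, 0, 0, -3.7], [0.081, 0.227, 0, 0, 0, -4.4], [0.0943, 0.2646, 0, 0, 0, -5.1], [0.108, 0.3024, 0, 0, 0, -5.9]]])

```text
time_s: 15.95
position: [0.4832, 0.0082, 0.2737]
tcp_rot: [[-0.94, 0.342, 0.002], [0.342, 0.94, -0.0], [-0.002, 0.0, -1.0]]
force: [2.1, -0.4, 1.1]
opening: 1.002
grasp_force: 0.0
```

Run:
```python
from h import *
go([.515,.285,.265],down(75.4)); print(bot.read_state()["position"])
```

```text
shift [0.0648 0.271  0.0086] turn [ 0.0102  0.1124 -5.3981]
[0.4832 0.0082 0.2737]
```

Call:
play_rows(motion=[[[0.0092, 0.0385, 0, 0, 0, -0.8], [0.0185, 0.077, 0, 0, 0, -1.6], [0.0277, 0.1155, 0, 0, 0, -2.4], [0.037, 0.154, 0, 0, 0, -3.2], [0.046, 0.193, 0, 0, 0, -4], [0.0555, 0.232, 0, 0, 0, -4.8], [0.0625, 0.261, 0, 0, 0, -5.4], [0.0648, 0.271, 0, 0, 0, -5.4]]], fingers=0.07)

```text
time_s: 16.62
position: [0.5152, 0.2874, 0.2733]
tcp_rot: [[-0.969, 0.248, 0.003], [0.248, 0.969, 0.001], [-0.002, 0.002, -1.0]]
force: [0.3, -0.7, 0.3]
opening: 0.807
grasp_force: 0.0
```

Run:
```python
from h import *
imaging.capture("side");imaging.capture("side");imaging.capture("side")
c=imaging.capture("wrist"); np.save("w4.npy",c,allow_pickle=True); s=bot.read_state();print(s["position"],s["time_s"],s["opening"],s["tcp_rot"])
h=cv2.cvtColor(c["frame"],cv2.COLOR_RGB2HSV)
for n,lo,hi in(("green",45,85),("red",0,6)):
    m=((h[...,0]>=lo)&(h[...,0]<=hi)&(h[...,1]>130)&(h[...,2]>30)).astype(np.uint8); k,lb,st,ce=cv2.connectedComponentsWithStats(m); j=1+np.argmax(st[1:,4]); print(n,st[j],ce[j],onz(c,ce[j],.09))
g=proj(c,[.5227,.2754,.08]).astype(int);print(g)
a=c["frame"][max(0,g[1]-110):g[1]+90,max(0,g[0]-100):g[0]+100,::-1];print(max(0,g[0]-100),max(0,g[1]-110))
cv2.imwrite("pics/w7.png",np.hstack([cv2.resize(a,None,fx=2.9,fy=2.9,interpolation=cv2.INTER_CUBIC),cv2.resize(c["frame"][:,:,::-1],(200,a.shape[0]*29//10))]))
```

```text
[0.5148 0.2821 0.2732] 16.8167 0.8024994099189003 [[-0.9676  0.2524  0.0006]
 [ 0.2524  0.9676 -0.0019]
 [-0.0011 -0.0017 -1.    ]]
green [ 405   75   75   75 1740] [441.3385 110.2971] [0.4845 0.4419 0.09  ]
red [ 271  120   44   28 1078] [291.9555 133.9258] [0.471  0.3058 0.09  ]
[274 191]
174 81
```

View pics/w7.png

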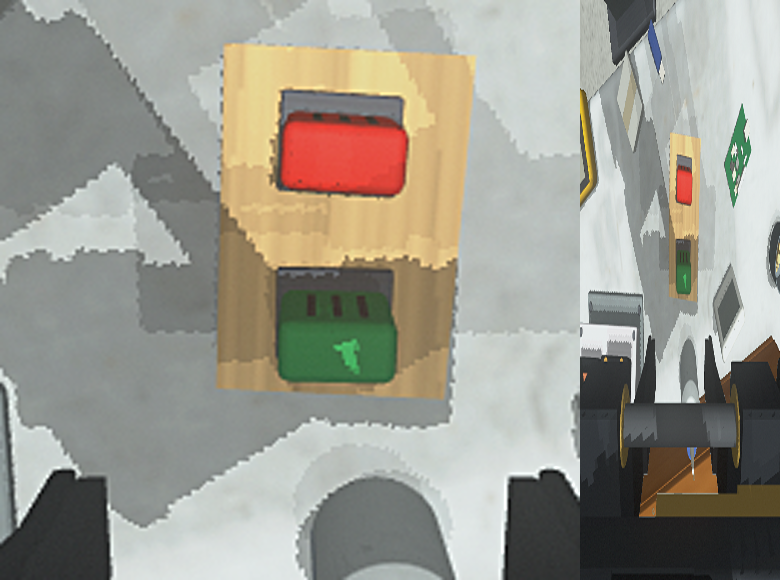

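```bash
cat > gg.py <<'E'
from h import *
from scipy.optimize import minimize
K=4
def box(x,y,yaw):
    c,s=np.cos(yaw),np.sin(yaw); return np.array([[x+.011*c*i-.020*s*j,y+.011*s*i+.020*c*j,z] for i in(-1,1) for j in(-1,1) for z in(.046,.096)])
def fit(c,q0,hue):
    g=proj(c,[q0[0],q0[1],.075]).astype(int); b=(g[0]-40,g[1]-40)
    h=cv2.cvtColor(c["frame"][b[1]:b[1]+80,b[0]:b[0]+80],cv2.COLOR_RGB2HSV)
    m=((h[...,0]>=hue[0])&(h[...,0]<=hue[1])&(h[...,1]>100)&(h[...,2]>25)).astype(np.uint8)
    m=cv2.morphologyEx(m,cv2.MORPH_CLOSE,np.ones((5,5))); k,lb,st,ce=cv2.connectedComponentsWithStats(m); m=(lb==1+np.argmax(st[1:,4])).astype(np.uint8)
    y=cv2.resize(m,None,fx=K,fy=K,interpolation=cv2.INTER_NEAREST)
    def cost(q):
        o=np.zeros_like(y); u=(np.array([proj(c,p) for p in box(*q)])-b)*K+(K-1)/2
        cv2.fillConvexPoly(o,cv2.convexHull(u.round().astype(np.int32)),1); return 1-(o&y).sum()/(o|y).sum()
    S=[list(q0)]+[[q0[i]+(d if i==j else 0) for i in range(3)] for j,d in enumerate((.005,.005,.1))]
    r=minimize(cost,q0,method="Nelder-Mead",options=dict(initial_simplex=S)); return r.x[:2],np.degrees(r.x[2]),r.fun
if __name__=="__main__":
    c=np.load("w4.npy",allow_pickle=True).item()
    print("green",fit(c,[.523,.278,-.28],(45,90))); print("red",fit(c,[.466,.292,-.28],(0,8)))
    P=[onz(c,np.array(u)/2.9+[174,81],.04) for u in((222,43),(475,57),(450,398),(218,388))]
    print(np.array(P)); print([ (np.linalg.norm(P[i]-P[i-1]),np.degrees(np.arctan2(*(P[i]-P[i-1])[[1,0]]))) for i in range(4)],np.mean(P,0))
E
python3 gg.py
```

```text
green (array([0.536 , 0.2866]), np.float64(-22.835040100200178), np.float64(0.4204626972740315))
red (array([0.4718, 0.3063]), np.float64(-19.059172944917943), np.float64(0.08070846331890913))
[[0.4279 0.2741 0.04  ]
 [0.4552 0.3603 0.04  ]
 [0.5793 0.3245 0.04  ]
 [0.5524 0.2369 0.04  ]]
[(np.float64(0.12987214431131702), np.float64(163.37232528613168)), (np.float64(0.0904600237214105), np.float64(72.4348905395225)), (np.float64(0.1291856995946597), np.float64(-16.10010708153264)), (np.float64(0.09164080299839493), np.float64(-107.12039174994426))] [0.5037 0.2989 0.04  ]
```

Run:
```python
from gg import *
c=np.load("w4.npy",allow_pickle=True).item()
print(onz(c,(290.4,201.3),.096))
h=cv2.cvtColor(c["frame"],cv2.COLOR_RGB2HSV); print(h[200,285:300:5],h[188,285:300:5],h[208,290])
for hue in((35,95),(45,90)):
  for S in(60,):
    m=((h[...,0]>=hue[0])&(h[...,0]<=hue[1])&(h[...,1]>S)&(h[...,2]>20)).astype(np.uint8)[150:240,250:330]; k,lb,st,ce=cv2.connectedComponentsWithStats(m); j=1+np.argmax(st[1:,4]); print(st[j],ce[j])
    m=(lb==j).astype(np.uint8); r=cv2.minAreaRect(cv2.findContours(m,0,1)[0][0]);print(r)
print(fit(c,[.534,.289,-.3],(35,95)))
# predicted silhouette bounds
u=np.array([proj(c,p) for p in box(.5343,.2896,np.radians(-16.9))]);print(u.min(0)-[250,150],u.max(0)-[250,150])
imaging.capture("side");s=bot.read_state();print(s["position"]);go([.5343,.2896,.2],down(73.1))
```

```text
[0.5319 0.2889 0.096 ]
[[ 64 117 113]
 [ 68 154 192]
 [ 67 146 183]] [[56 79 81]
 [ 9 57 58]
 [54 91 84]] [ 65 117 113]
[  20   31   41   32 1175] [39.5387 47.5881]
((40.0, 46.5), (31.0, 40.0), 90.0)
[  20   31   41   32 1164] [39.5112 47.604 ]
((40.0, 46.5), (31.0, 40.0), 90.0)
(array([0.5343, 0.288 ]), np.float64(-16.154226723827378), np.float64(0.4175002252861134))
[20.575  29.6497] [63.2283 65.0328]
[0.5149 0.2816 0.2734]
shift [-0.0167  0.0128  0.0734] turn [-0.0821  0.0678  2.2161]
```

Call:
play_rows(motion=[[[-0.0165, 0.0115, 0.025, 0, 0, 2.2], [-0.0165, 0.0115, 0.06, 0, 0, 2.2], [-0.0165, 0.0115, 0.095, 0, 0, 2.2], [-0.0165, 0.0115, 0.12, 0, 0, 2.2], [-0.0165, 0.0115, 0.135, 0, 0, 2.2], [-0.0165, 0.0115, 0.14, 0, 0, 2.2], [-0.0165, 0.0115, 0.14, 0, 0, 2.2], [-0.0165, 0.0115, 0.14, 0, 0, 2.2]]])

```text
time_s: 17.53
position: [0.5352, 0.2891, 0.1346]
tcp_rot: [[-0.957, 0.291, 0.003], [0.291, 0.957, -0.0], [-0.003, 0.001, -1.0]]
force: [0.0, 0.1, 0.6]
opening: 0.804
grasp_force: 0.0
```

Run:
```python
from h import *
imaging.capture("side");c=imaging.capture("wrist");s=bot.read_state();print(s["position"],s["force"],s["qvel"]);go([.534,.2885,.073],down(73.1))
print("green pred center", proj(c,[.534,.2885,.096]))
h=cv2.cvtColor(c["frame"],cv2.COLOR_RGB2HSV);m=((h[...,0]>=40)&(h[...,0]<=95)&(h[...,1]>60)&(h[...,2]>20)).astype(np.uint8); m[:, :200]=0;m[:,360:]=0
k,lb,st,ce=cv2.connectedComponentsWithStats(m); print(st[1:][st[1:,4]>80])
for e in(-.02,.02):
  y=np.array([np.cos(np.radians(73.1)),np.sin(np.radians(73.1)),0]); x=np.array([y[1],-y[0],0])
  print([proj(c,np.array([.534,.2885,z])+e*y+f*x) for z in (.096,) for f in(-.011,.011)])
```

```text
[0.5356 0.2898 0.1355] [0.232  0.1903 0.3555] [ 0.5596 -0.236   0.0225 -0.0393  0.0581 -0.047 ]
shift [ 0.0014 -0.0019  0.0625] turn [0.112  0.2709 0.0383]
green pred center [277.4063 242.8351]
[[ 242  200   70   58 3422]]
[array([241.7489, 224.7917]), array([242.9622, 260.3402])]
[array([312.9863, 224.7527]), array([311.9009, 260.29  ])]
```

Call:
play_rows(motion=[[[0.0018, -0.002, 0.015, 0, 0, 0], [0.0018, -0.002, 0.03, 0, 0, 0], [0.0018, -0.002, 0.045, 0, 0, 0], [0.0018, -0.002, 0.057, 0, 0, 0], [0.0018, -0.002, 0.0625, 0, 0, 0], [0.0018, -0.002, 0.0625, 0, 0, 0], [0.0018, -0.002, 0.0625, 0, 0, 0]]])

```text
time_s: 18.22
position: [0.5326, 0.2888, 0.0717]
tcp_rot: [[-0.957, 0.289, 0.003], [0.289, 0.957, -0.0], [-0.003, 0.001, -1.0]]
force: [0.8, -0.1, -0.2]
opening: 0.802
grasp_force: 0.0
```

Call:
play_rows(motion=[[[0, 0, 0, 0, 0, 0], [0, 0, 0, 0, 0, 0], [0, 0, 0, 0, 0, 0], [0, 0, 0, 0, 0, 0], [0, 0, 0, 0, 0, 0], [0, 0, 0, 0, 0, 0], [0, 0, 0, 0, 0, 0], [0, 0, 0, 0, 0, 0]]], fingers=0.0)

```text
time_s: 18.88
position: [0.5323, 0.2887, 0.0715]
tcp_rot: [[-0.957, 0.289, 0.002], [0.289, 0.957, -0.0], [-0.002, 0.0, -1.0]]
force: [0.4, -0.1, 1.8]
opening: 0.459
grasp_force: 29.9
```

Call:
play_rows(motion=[[[0, 0, -0.01, 0, 0, 0], [0, 0, -0.03, 0, 0, 0], [0, 0, -0.06, 0, 0, 0], [0, 0, -0.095, 0, 0, 0], [0, 0, -0.13, 0, 0, 0], [0, 0, -0.16, 0, 0, 0], [0, 0, -0.18, 0, 0, 0], [0, 0, -0.18, 0, 0, 0]]])

```text
time_s: 19.55
position: [0.5343, 0.2896, 0.2569]
tcp_rot: [[-0.957, 0.289, 0.012], [0.289, 0.957, 0.003], [-0.011, 0.006, -1.0]]
force: [1.1, 0.1, -2.0]
opening: 0.457
grasp_force: 29.9
```

```bash
cat >> h.py <<'E'
G=L+Rl@np.array([-.0007,-.0855,0.])
GH=.0315; GX=-.001
def gpose(dist): return G+zl*(dist+GH)-GX*Rt[:,0]
E
python3 - <<'E'
from h import *
imaging.capture("side");c=imaging.capture("wrist");s=bot.read_state();print(s["position"],s["force"],s["joint_positions"],s["opening"]);print(G)
p=gpose(.08);print(p);go(p,Rt)
T=s["tcp_rot"]
# blade/flange visible? predicted pixel positions in wrist of flange corners & blade tip
for n,q in(("flange",[(a*.018,b*.022,GH) for a in(-1,1) for b in(-1,1)]),("tip",[(a*.002,b*.015,GH+.026) for a in(-1,1) for b in(-1,1)]),("top",[(a*.011,b*.02,GH-.056) for a in(-1,1) for b in(-1,1)])):
  print(n,[proj(c,s["position"]+T@(np.array(v)+[GX,0,0])) for v in q])
np.save("w5.npy",c,allow_pickle=True)
h=cv2.cvtColor(c["frame"],cv2.COLOR_RGB2HSV);m=((h[...,0]>=40)&(h[...,0]<=95)&(h[...,1]>60)&(h[...,2]>20)).astype(np.uint8); m[:, :200]=0;m[:,360:]=0
k,lb,st,ce=cv2.connectedComponentsWithStats(m); print(st[1:][st[1:,4]>80])
E
```

```text
[0.5315 0.2886 0.2517] [ 0.4007 -0.7682 -2.4088] [ 17.9549  27.8402  84.4257  -0.0663  67.5902 -55.205 ] 0.45915460650384265
[ 0.5521 -0.0079  0.1206]
[0.4974 0.0069 0.2167]
shift [-0.0487 -0.2795  0.0349] turn [ -0.4044 -29.8443  -1.6244]
flange [array([239.8193, 277.235 ]), array([316.6968, 277.1106]), array([237.5732, 217.8822]), array([318.7973, 217.7921])]
tip [array([254.4224, 234.0365]), array([302.0631, 233.977 ]), array([254.286 , 228.0986]), array([302.1855, 228.0412])]
top [array([229.8498, 329.3349]), array([326.5876, 329.1352]), array([227.4932, 282.0301]), array([328.8176, 281.862 ])]
[[ 231  241   98   51 3737]
 [ 233  324   94    8  692]]
```

Call:
play_rows(motion=[[[-0.005, -0.031, 0.002, 0, -3.3, -0.2], [-0.011, -0.062, 0.005, -0.1, -6.6, -0.4], [-0.016, -0.093, 0.008, -0.1, -9.9, -0.5], [-0.022, -0.124, 0.012, -0.2, -13.3, -0.7], [-0.027, -0.155, 0.016, -0.2, -16.6, -0.9], [-0.032, -0.186, 0.02, -0.3, -19.9, -1.1], [-0.038, -0.217, 0.025, -0.3, -23.2, -1.3], [-0.043, -0.248, 0.03, -0.4, -26.5, -1.45]]])

```text
time_s: 20.32
position: [0.4989, 0.038, 0.2193]
tcp_rot: [[-0.863, 0.263, 0.43], [0.236, 0.965, -0.118], [-0.446, -0.0, -0.895]]
force: [0.5, -0.3, -2.6]
opening: 0.459
grasp_force: 29.9
```

Run:
```python
from h import *
go(gpose(.08),Rt);s=bot.read_state();print(s["position"],s["force"])
c=np.load("w5.npy",allow_pickle=True).item();T=down(73.1);p=np.array([.5315,.2886,.2517])
R=np.asarray(c["R"]);C=-R.T@c["t"]
for gx in(-.003,-.001,.001): print(gx,[proj(c,p+T@np.array([gx+a,0,GH-z]))[1] for a,z in((.011,.006),(.011,.056),(-.011,.056),(.018,.003))])
print("cam pose chk",T.T@(C-p))
f=c["frame"]; print([tuple(f[v,280]) for v in range(205,250,3)])
```

```text
shift [-0.0049 -0.0304  0.0053] turn [-0.0542 -3.4997 -0.0988]
[0.4989 0.038  0.2193] [ 0.4697 -0.2627 -2.5995]
-0.003 [np.float64(237.43240470698322), np.float64(286.62610572171644), np.float64(333.4281359950331), np.float64(223.13351188660337)]
-0.001 [np.float64(233.94650240621624), np.float64(282.1493725790651), np.float64(329.34996384183535), np.float64(219.61582823839052)]
0.001 [np.float64(230.43799845209057), np.float64(277.6335382871066), np.float64(325.2378043966905), np.float64(216.07543031491713)]
cam pose chk [ 0.0807 -0.0001 -0.147 ]
[(np.uint8(158), np.uint8(133), np.uint8(93)), (np.uint8(119), np.uint8(123), np.uint8(122)), (np.uint8(128), np.uint8(131), np.uint8(128)), (np.uint8(141), np.uint8(146), np.uint8(143)), (np.uint8(141), np.uint8(146), np.uint8(143)), (np.uint8(142), np.uint8(147), np.uint8(145)), (np.uint8(65), np.uint8(64), np.uint8(65)), (np.uint8(66), np.uint8(67), np.uint8(68)), (np.uint8(66), np.uint8(67), np.uint8(69)), (np.uint8(64), np.uint8(64), np.uint8(63)), (np.uint8(64), np.uint8(68), np.uint8(71)), (np.uint8(64), np.uint8(65), np.uint8(67)), (np.uint8(56), np.uint8(66), np.uint8(63)), (np.uint8(41), np.uint8(76), np.uint8(48)), (np.uint8(38), np.uint8(53), np.uint8(41))]
```

Call:
play_rows(motion=[[[-0.0025, -0.016, 0.0025, 0, -2, 0], [-0.0045, -0.027, 0.005, 0, -3.3, 0], [-0.005, -0.0304, 0.0053, 0, -3.5, -0.1], [-0.005, -0.0304, 0.0053, 0, -3.5, -0.1], [-0.005, -0.0304, 0.0053, 0, -3.5, -0.1], [-0.005, -0.0304, 0.0053, 0, -3.5, -0.1], [-0.005, -0.0304, 0.0053, 0, -3.5, -0.1]]])

```text
time_s: 20.9
position: [0.5002, 0.0085, 0.2188]
tcp_rot: [[-0.835, 0.262, 0.484], [0.226, 0.965, -0.131], [-0.502, 0.0, -0.865]]
force: [-0.1, 0.2, -1.1]
opening: 0.458
grasp_force: 29.9
```

```bash
cat > pf.py <<'E'
from h import *
imaging.capture("side");imaging.capture("side");c=imaging.capture("wrist");np.save("w6.npy",c,allow_pickle=True);s=bot.read_state();p,T=s["position"],s["tcp_rot"];print(p);go(gpose(.08),Rt)
print("gauge in gap frame: shoulder",Rl.T@(p+T@np.array([GX,0,GH])-G))
print("pred gap edges v (lower-slope,upper-slope)",[proj(c,G+Rl@[a,0,0]) for a in(-.0035,0,.0035)],"ends",[proj(c,G+Rl@[0,b,0]) for b in(-.022,.022)])
print("contact outer",[proj(c,G+Rl@[a,0,0])[1] for a in(-.03,.03)])
print("pred flange edge v vs gx",[(g,proj(c,p+T@np.array([g+.018,0,GH]))[1],proj(c,p+T@np.array([g+.018,0,GH-.006]))[1]) for g in(-.003,-.001,.001)])
f=c["frame"]; g=proj(c,G); u0=int(round(g[0]))
for u in(u0-15,u0,u0+15):
    print(u); print([(v,*map(int,f[v,u])) for v in range(int(g[1])-14,int(g[1])+40)])
E
python3 pf.py
```

```text
[0.5001 0.0083 0.2189]
shift [ 0.003  -0.002   0.0008] turn [ 0.0106  0.1368 -0.0176]
gauge in gap frame: shoulder [0.0031 0.0021 0.0808]
pred gap edges v (lower-slope,upper-slope) [array([277.0697, 199.4265]), array([277.081 , 203.7885]), array([277.0923, 208.117 ])] ends [array([248.5053, 203.8047]), array([305.6557, 203.7723])]
contact outer [np.float64(165.27465932939324), np.float64(239.84416775655941)]
pred flange edge v vs gx [(-0.003, np.float64(224.99959035396947), np.float64(229.01951636575984)), (-0.001, np.float64(221.50128303863076), np.float64(225.42388684470043)), (0.001, np.float64(217.98101869957063), np.float64(221.8049756362885))]
262
[(189, 234, 159, 110), (190, 234, 155, 108), (191, 234, 157, 111), (192, 233, 157, 108), (193, 235, 160, 109), (194, 236, 158, 110), (195, 234, 157, 108), (196, 240, 163, 109), (197, 237, 152, 104), (198, 85, 65, 57), (199, 102, 75, 62), (200, 109, 79, 65), (201, 108, 78, 63), (202, 106, 77, 64), (203, 107, 77, 64), (204, 106, 77, 64), (205, 104, 74, 62), (206, 97, 71, 60), (207, 165, 109, 81), (208, 223, 140, 97), (209, 238, 162, 111
[... 2191 characters left out ...]
6, 135, 92), (209, 243, 169, 114), (210, 235, 159, 108), (211, 234, 155, 106), (212, 232, 156, 107), (213, 233, 155, 107), (214, 237, 162, 106), (215, 237, 161, 107), (216, 235, 158, 108), (217, 233, 153, 104), (218, 231, 152, 102), (219, 235, 157, 105), (220, 237, 162, 109), (221, 241, 161, 109), (222, 255, 172, 115), (223, 38, 45, 53), (224, 64, 60, 59), (225, 71, 65, 65), (226, 79, 74, 75), (227, 78, 74, 75), (228, 76, 74, 74), (229, 76, 73, 74), (230, 75, 72, 72), (231, 76, 72, 71), (232, 73, 69, 70), (233, 74, 73, 72), (234, 73, 72, 72), (235, 73, 72, 72), (236, 73, 71, 70), (237, 74, 71, 72), (238, 72, 71, 72), (239, 74, 71, 73), (240, 75, 72, 75), (241, 60, 77, 63), (242, 51, 82, 50)]
```

```bash
cat >> h.py <<'E'
G=L+Rl@np.array([-.0019,-.0855,0.]); GX=-.0017
E
python3 - <<'E'
from h import *
go(gpose(.035),Rt)
c=np.load("w6.npy",allow_pickle=True).item();f=c["frame"]
for v in(202,): print([(u,*map(int,f[v,u])) for u in [*range(238,262,1),*range(292,316,1)]])
print("flange row", [(u,*map(int,f[228,u])) for u in [*range(230,246),*range(308,326)]])
p=np.array([.5001,.0083,.2189]);print("flange u pred",[proj(c,p+Rt@np.array([GX+.018,b,GH])) for b in(-.022,.022)])
E
```

```text
shift [ 0.005  -0.0021  0.0458] turn [ 0.0106  0.1368 -0.0176]
[(238, 212, 220, 219), (239, 150, 154, 152), (240, 157, 162, 158), (241, 158, 162, 160), (242, 158, 163, 160), (243, 158, 162, 158), (244, 157, 162, 158), (245, 160, 163, 160), (246, 158, 164, 160), (247, 162, 167, 163), (248, 141, 145, 142), (249, 66, 64, 62), (250, 98, 77, 66), (251, 110, 80, 67), (252, 107, 78, 68), (253, 107, 79, 66), (254, 105, 78, 65), (255, 107, 79, 67), (256, 108, 80, 69), (257, 108, 78, 65), (258, 107, 79, 66), (259, 105, 76, 63), (260, 106, 77, 64), (261, 106, 76, 65), (292, 106, 72, 59), (293, 106, 74, 59), (294, 107, 75, 60), (295, 106, 72, 60), (296, 106, 73, 61), (297, 107, 75, 59), (298, 107, 76, 62), (299, 107, 74, 61), (300, 107, 75, 62), (301, 105, 73, 59), (302, 107, 73, 60), (303, 108, 74, 61), (304, 85, 68, 61), (305, 86, 84, 83), (306, 168, 173, 171), (307, 162, 165, 163), (308, 158, 162, 160), (309, 157, 161, 159), (310, 157, 161, 158), (311, 158, 162, 160), (312, 156, 160, 158), (313, 159, 163, 162), (314, 157, 160, 158), (315, 151, 154, 153)]
flange row [(230, 239, 243, 243), (231, 238, 241, 241), (232, 238, 241, 241), (233, 237, 240, 240), (234, 237, 240, 241), (235, 238, 242, 241), (236, 245, 248, 249), (237, 215, 223, 225), (238, 51, 50, 51), (239, 75, 76, 75), (240, 80, 80, 81), (241, 80, 79, 82), (242, 80, 79, 79), (243, 80, 81, 82), (244, 80, 80, 80), (245, 82, 80, 81), (308, 77, 75, 76), (309, 76, 74, 74), (310, 79, 77, 77), (311, 77, 75, 75), (312, 79, 76, 77), (313, 76, 74, 75), (314, 77, 77, 76), (315, 79, 77, 78), (316, 76, 75, 74), (317, 80, 79, 80), (318, 77, 76, 76), (319, 73, 72, 71), (320, 64, 63, 63), (321, 160, 166, 167), (322, 254, 255, 255), (323, 240, 243, 243), (324, 238, 241, 241), (325, 237, 240, 240)]
flange u pred [array([238.8936, 222.6346]), array([320.8035, 222.5871])]
```

Call:
play_rows(motion=[[[0.0025, -0.001, 0.008, 0, 0, 0], [0.0046, -0.002, 0.018, 0, 0, 0], [0.0046, -0.002, 0.028, 0, 0, 0], [0.0046, -0.002, 0.038, 0, 0, 0], [0.0046, -0.002, 0.044, 0, 0, 0], [0.0046, -0.002, 0.044, 0, 0, 0], [0.0046, -0.002, 0.044, 0, 0, 0], [0.0046, -0.002, 0.044, 0, 0, 0]]])

```text
time_s: 21.72
position: [0.5168, 0.0013, 0.1787]
tcp_rot: [[-0.834, 0.263, 0.484], [0.227, 0.965, -0.132], [-0.502, 0.0, -0.865]]
force: [0.4, -0.5, -1.5]
opening: 0.46
grasp_force: 29.9
```

```bash
cat >> h.py <<'E'
G=L+Rl@np.array([-.0015,-.0853,-.002])
def gs():
    s=bot.read_state();T=s["tcp_rot"]; print("t",s["time_s"],"gauge in gap (mm)",1e3*(Rl.T@(s["position"]+T@np.array([GX,0,GH])-G)),"force gap axes",Rl.T@s["force"],s["opening"])
E
python3 - <<'E'
from h import *
imaging.capture("side");imaging.capture("side");gs();go(gpose(.03),Rt)
E
```

```text
t 21.8167 gauge in gap (mm) [ 0.1541 -0.6611 39.1477] force gap axes [-0.1443 -0.2557 -0.3617] 0.4597234879011005
shift [0.0001 0.0007 0.0091] turn [-0.0149  0.1616 -0.0669]
```

Call:
play_rows(motion=[[[0.0001, 0.0005, 0.004, 0, 0, 0], [0.0001, 0.0005, 0.008, 0, 0, 0], [0.0001, 0.0005, 0.011, 0, 0, 0], [0.0001, 0.0005, 0.0135, 0, 0, 0], [0.0001, 0.0005, 0.016, 0, 0, 0], [0.0001, 0.0005, 0.018, 0, 0, 0], [0.0001, 0.0005, 0.018, 0, 0, 0], [0.0001, 0.0005, 0.018, 0, 0, 0]]])

```text
time_s: 22.48
position: [0.5256, -0.0008, 0.1631]
tcp_rot: [[-0.834, 0.263, 0.485], [0.227, 0.965, -0.132], [-0.502, 0.0, -0.865]]
force: [0.6, 0.5, -1.3]
opening: 0.456
grasp_force: 29.9
```

Run:
```python
from h import *
gs()
```

```text
t 22.4833 gauge in gap (mm) [ 0.1121 -0.298  20.9913] force gap axes [-0.2611  0.6203 -1.3363] 0.456208551204649
```

Call:
play_rows(motion=[[[0, 0, 0.003, 0, 0, 0], [0, 0, 0.006, 0, 0, 0], [0, 0, 0.009, 0, 0, 0], [0, 0, 0.0115, 0, 0, 0], [0, 0, 0.0135, 0, 0, 0], [0, 0, 0.015, 0, 0, 0], [0, 0, 0.015, 0, 0, 0], [0, 0, 0.015, 0, 0, 0]]])

```text
time_s: 23.15
position: [0.5329, -0.0027, 0.1501]
tcp_rot: [[-0.834, 0.263, 0.485], [0.227, 0.965, -0.132], [-0.502, 0.0, -0.865]]
force: [0.8, 0.5, -2.3]
opening: 0.454
grasp_force: 29.9
```

Run:
```python
from h import *
gs()
```

```text
t 23.15 gauge in gap (mm) [ 0.0857 -0.2476  5.9027] force gap axes [-0.6205  0.7034 -2.3059] 0.45351167469978987
```

Call:
play_rows(motion=[[[0, 0, 0.001, 0, 0, 0], [0, 0, 0.002, 0, 0, 0], [0, 0, 0.003, 0, 0, 0], [0, 0, 0.004, 0, 0, 0], [0, 0, 0.0045, 0, 0, 0], [0, 0, 0.0045, 0, 0, 0]]])

```text
time_s: 23.65
position: [0.5351, -0.0033, 0.1461]
tcp_rot: [[-0.834, 0.263, 0.485], [0.227, 0.965, -0.131], [-0.502, 0.001, -0.865]]
force: [0.7, -0.3, -1.5]
opening: 0.46
grasp_force: 29.9
```

Run:
```python
from h import *
gs()
```

```text
t 23.65 gauge in gap (mm) [ 0.0909 -0.2293  1.38  ] force gap axes [-0.0978 -0.074  -1.6336] 0.4601602977637726
```

Call:
play_rows(motion=[[[0, 0, 0.001, 0, 0, 0], [0, 0, 0.002, 0, 0, 0], [0, 0, 0.003, 0, 0, 0], [0, 0, 0.003, 0, 0, 0], [0, 0, 0.003, 0, 0, 0]]])

```text
time_s: 24.07
position: [0.5352, -0.0033, 0.1458]
tcp_rot: [[-0.834, 0.263, 0.485], [0.227, 0.965, -0.132], [-0.503, -0.0, -0.864]]
force: [-11.0, 2.6, 18.6]
opening: 0.456
grasp_force: 29.9
```

Run:
```python
from h import *
gs()
```

```text
t 24.0667 gauge in gap (mm) [ 0.0279 -0.192   1.0091] force gap axes [-0.5075 -0.3632 21.7341] 0.45602422862398595
```

Call:
play_rows(motion=[[[0, 0, -0.001, 0, 0, 0], [0, 0, -0.0015, 0, 0, 0], [0, 0, -0.0015, 0, 0, 0]]])

```text
time_s: 24.32
position: [0.5353, -0.0033, 0.1459]
tcp_rot: [[-0.835, 0.263, 0.484], [0.228, 0.965, -0.132], [-0.502, 0.0, -0.865]]
force: [-5.8, 2.2, 7.4]
opening: 0.458
grasp_force: 29.9
```

Call:
play_rows(motion=[[[0, 0, 0, 0, 0, 0], [0, 0, 0, 0, 0, 0], [0, 0, 0, 0, 0, 0], [0, 0, 0, 0, 0, 0], [0, 0, 0, 0, 0, 0], [0, 0, 0, 0, 0, 0], [0, 0, 0, 0, 0, 0]]], fingers=0.075)

```text
time_s: 24.9
position: [0.5361, -0.0036, 0.145]
tcp_rot: [[-0.835, 0.263, 0.483], [0.228, 0.965, -0.132], [-0.501, 0.0, -0.865]]
force: [-0.1, 0.1, -0.4]
opening: 0.841
grasp_force: 0.0
```

Released; back off along the normal and check everything numerically.

Call:
play_rows(motion=[[[0, 0, -0.01, 0, 0, 0], [0, 0, -0.035, 0, 0, 0], [0, 0, -0.07, 0, 0, 0], [0, 0, -0.1, 0, 0, 0], [0, 0, -0.12, 0, 0, 0], [0, 0, -0.12, 0, 0, 0], [0, 0, -0.12, 0, 0, 0], [0, 0, -0.12, 0, 0, 0]]])

```text
time_s: 25.57
position: [0.4767, 0.0134, 0.2537]
tcp_rot: [[-0.831, 0.262, 0.49], [0.227, 0.965, -0.131], [-0.507, 0.002, -0.862]]
force: [0.8, -0.3, 0.4]
opening: 0.862
grasp_force: 0.0
```

Run:
```python
from h import *
C={n:imaging.capture(n) for n in("wrist","scene","side")}
Gc=L+Rl@np.array([-.0015,-.0853,-.001])
for n in C:
    c=C[n];h=cv2.cvtColor(c["frame"],cv2.COLOR_RGB2HSV);m=((h[...,0]>=40)&(h[...,0]<=95)&(h[...,1]>60)&(h[...,2]>20)).astype(np.uint8)
    u=np.array([proj(c,Gc+Rl@[a*.011,b*.02,z]) for a in(-1,1) for b in(-1,1) for z in(.006,.056)])
    k,lb,st,ce=cv2.connectedComponentsWithStats(m); cen=u.mean(0); j=1+np.argmin(np.linalg.norm(ce[1:]-cen,axis=1)+1e3*(st[1:,4]<40))
    print(n,"pred box",u.min(0),u.max(0),"seen",st[j,:2],st[j,:2]+st[j,2:4])
for n,o in(("scene","reader"),("side","reader"),("scene","gauge_red"),("scene","bottle"),("scene","meter"),("scene","blue_carton"),("scene","white_carton")):
    print(o,[(round(r["confidence"],2),np.array(r["at"])) for r in finder.recognise(n,o)][:2])
s=bot.read_state();print(s["position"],s["opening"],s["grasp_force"],s["force"],s["time_s"])
```

```text
wrist pred box [251.2941 180.804 ] [306.3296 225.55  ] seen [252 182] [305 224]
scene pred box [266.0171 179.4283] [283.5993 200.2186] seen [268 181] [282 199]
side pred box [259.5136 185.1739] [280.0418 205.6189] seen [261 187] [279 206]
reader [(0.83, array([ 0.4811, -0.433 ,  0.0739])), (0.59, array([ 0.4387, -0.3218,  0.1236]))]
reader [(0.69, array([ 0.464 , -0.2856,  0.0152])), (0.65, array([ 0.4452, -0.3043,  0.124 ]))]
gauge_red [(0.43, array([0.4666, 0.291 , 0.0726]))]
bottle [(0.57, array([0.649 , 0.2658, 0.0969]))]
meter [(0.77, array([ 0.3644, -0.0601,  0.035 ]))]
blue_carton [(0.97, array([ 0.6401, -0.2542,  0.0254]))]
white_carton [(0.83, array([0.3735, 0.1596, 0.0266])), (0.25, array([ 0.6385, -0.2528,  0.026 ]))]
[0.4779 0.0121 0.2477] 0.8648507277379798 0.0 [0.4659 0.5563 0.264 ] 26.0667
```

```bash
python3 -c "
from rig import bot
print(bot.hand_in())"
```

```text
the job is handed in; nothing more can be done
None
```

The job is handed in, though no verdict came back: I held the reader about 6 cm from the label for over a second and hung it back in the fork. The green gauge is pushed home in the contact gap and released, and the last camera check showed nothing else moved.

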